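Load the slide scanner's stage and lock it

ROBOT

A 6-joint arm with a two-finger parallel gripper is mounted at the origin on a cart in front of the work surface, level with it; the furniture and walls round the work are solid. World frame = base frame: x ahead of the robot, y to its left, z up, the work surface at z = 0. Lengths are in m, angles in rad, forces in N, time in s.
With the tool pointing down it reaches from about 0.3 to 0.775 m from the base axis. Payload 14.6 kg.
Tool frame: the origin (TCP) lies on the mounting face of the last link; the fingertips stand 199 mm ahead of it and the grasp point (between the pads) lies 180 mm ahead of it (grip_point_offset is the distance from the TCP to the grasp point, in m); x points along the fingers, y is the direction in which the jaws open and shut, and the axes are right-handed (so a half turn about x gives the same grasp; the last joint's range is limited). The gripper opens to 94 mm and grips with 3 to 60 N. Pads are 16 mm wide; open, the fingers measure 119 mm over their backs; the gripper's body (75 mm by 177 mm) begins 78 mm behind the grasp point.
Start: joints at [-1.19, 0.3, 1.521, -0, 1.321, -0.067], TCP at [0.238, -0.496, 0.405] pointing down, gripper open.
Joint ranges: [-3.03, 3.03], [-0.79, 2.21], [0.23, 2.52], [-1.04, 4.18], [0, 3.07], [-2.55, 2.55]. Speed limits (rad/s): [2.22, 2.22, 2.57, 3.14, 3.14, 3.14].

INTERFACE

Orientations are given as a unit quaternion [w, x, y, z].
In Python, from station import goto, move_straight, movej, grip, dwell, inverse_kinematics, camera, camera_info, Unreachable, close_job, get_t, get_qpos, get_qd, get_joint_efforts, get_position, get_ee_rot, get_contact_force, get_torque, get_finger_gap, grip_point_offset gives the robot as it stands. Calls block until the motion is done:
- goto(position, orientation): joint-space move of the TCP to a pose.
- move_straight(position, rotation=None, velocity=0.15, contact_N=None): straight line of the TCP; rotation=None keeps the orientation; velocity is the mean speed in m/s. With contact_N (N) it stops when the force on the tool has changed by that much, and returns True; else False.
- movej(angles): joint-space move.
- grip(opening, f_grip=None): finger opening in m; f_grip is the grip in N (None keeps the last); returns when the fingers have stopped.
- dwell(seconds).
- inverse_kinematics(position, orientation): joint angles nearest the present ones, or None.
- camera(name): name is "scene" or "top" or "wrist"; returns (picture, depth): 480x640x3 uint8, red, green, blue; 480x640 float32, m along the optical axis (not along the pixel's ray), 0 where there is no reading.
- camera_info(name): a dict with "fx", "fy", "cx", "cy" (pixels), "dist" ([k1, k2, p1, p2, k3] as OpenCV has them; the pictures are not rectified), "T" (4x4, takes a point from camera to world coordinates); the wrist camera has in their place "hand_eye" (4x4, takes a point from camera to tool coordinates, whose origin is the TCP and whose axes are the tool frame's). Camera axes: x right, y down, z forward; pixel columns grow to the right and rows downward; lengths in m; the calibration is good to about 2 mm. A picture is of the moment at which its call begins: read the wrist's pose just before it. camera_info takes no time and is no camera call.
A pose or a line that the arm cannot do raises Unreachable and nothing moves.
- close_job(): hands the job in, once; it reports no verdict.
Readings, each from a call of its own:
- get_t(): time.
- get_qpos(): joint angles.
- get_qd(): joint speeds.
- get_joint_efforts(): joint torques, N m.
- get_position(): TCP position.
- get_ee_rot(): TCP orientation.
- get_contact_force(): force on the tool from outside, world axes, zero at the start.
- get_torque(): the same for the moment, N m.
- get_finger_gap(): finger opening in m.
Only numpy, scipy, OpenCV 4.12 (cv2) and the standard library are available. Lean on these libraries where they do the work, as an engineer would, in place of code of your own. Each camera call takes 0.05 s, during which the arm holds its last target.

TASK

Load the scanner's stage for a run: unlatch the keeper and draw it fully back, then slide every slide carrier on the worktop in under the bridge at the place whose pins match its holes, until it drops over the two pins and lies flat. Then bring the keeper fully forward over the carriers and turn the latch fully to lock it. Leave the other things on the bench where they are.

Things in the scene. Friction and masses are not known exactly. Their poses are not given: they have to be found in the camera images.
- stage: Fixed aluminium base plate, 6 mm thick, of a slide scanner's loading stage, with three places side by side. Origin: on the worktop under the middle of the row; +x to its back (away from the robot), +y left, z up. Plate from x -75 to +150, y -185 to +160 mm. Places centred at x 0, y -95, 0, +95 mm; which pin insert is in which place varies.
- bridge (a point): Middle of the fixed bridge bar's underside (stage x +56 mm, 25 mm above the worktop). The bar spans all places, stage x +46 to +66 mm, top 29 mm above the worktop, end blocks at |y| 146 to 157 mm. It covers the far 14 mm of a seated carrier, so carriers go in under it from the front. Axes parallel to the stage's.
- insert_a: Fixed grey pad 118 x 78 x 4 mm with two steel pins, 10 mm diameter, 6 mm high, tapering to 5 mm over the upper 3.5 mm; pins side by side across the far half: centres at (+30, +26) and (+30, -26) mm. Origin: centre of the pad's underside, axes parallel to the stage's. Pad top 10 mm, pin tips 16 mm above the worktop. Only the carrier with the same hole pattern fits.
- insert_b: Fixed grey pad 118 x 78 x 4 mm with two steel pins, 10 mm diameter, 6 mm high, tapering to 5 mm over the upper 3.5 mm; pins on a diagonal: centres at (+30, +26) and (-14, -26) mm. Origin: centre of the pad's underside, axes parallel to the stage's. Pad top 10 mm, pin tips 16 mm above the worktop. Only the carrier with the same hole pattern fits.
- insert_c: Fixed grey pad 118 x 78 x 4 mm with two steel pins, 10 mm diameter, 6 mm high, tapering to 5 mm over the upper 3.5 mm; pins one behind the other along the left edge: centres at (+30, +26) and (-14, +26) mm. Origin: centre of the pad's underside, axes parallel to the stage's. Pad top 10 mm, pin tips 16 mm above the worktop. Only the carrier with the same hole pattern fits.
- carrier_a: Loose plate 120 (x) by 80 (y) by 6 mm, 0.1 to 0.21 kg, glass slide fixed at its near end, two 13 mm holes side by side across the far half: centres at (+30, +26) and (+30, -26) mm. Origin: centre of its underside; seated, it is 4 mm above insert_a's origin, axes alike. Grip tab: x -26 to +10, 12 thick at y 0, top 36 mm above origin. Starts flat, +x within 0.4 rad of world x. May be absent.
- carrier_b: Loose plate 120 (x) by 80 (y) by 6 mm, 0.1 to 0.21 kg, glass slide fixed at its near end, two 13 mm holes on a diagonal: centres at (+30, +26) and (-14, -26) mm. Origin: centre of its underside; seated, it is 4 mm above insert_b's origin, axes alike. Grip tab: x -26 to +10, 12 thick at y 0, top 36 mm above origin. Starts flat, +x within 0.4 rad of world x. May be absent.
- carrier_c: Loose plate 120 (x) by 80 (y) by 6 mm, 0.1 to 0.21 kg, glass slide fixed at its near end, two 13 mm holes one behind the other along the left edge: centres at (+30, +26) and (-14, +26) mm. Origin: centre of its underside; seated, it is 4 mm above insert_c's origin, axes alike. Grip tab: x -26 to +10, 12 thick at y 0, top 36 mm above origin. Starts flat, +x within 0.4 rad of world x. May be absent.
- keeper (a joint): Flat steel slide, 66 mm deep, 288 wide, 4 thick, under the bridge; underside 18.5 mm above the worktop (2.5 over seated carriers; one riding on its pins blocks it). In m: 0 = parked fully back, clear of the carriers; 0.030 = fully forward (to the stage's -x), 24 mm over their far edges. Friction 7 N, stays where left. Starts near 0.03.
- keeper_grip (a point): On the axis of the keeper's upright black grip post (14 mm diameter), 44.5 mm above the worktop; post top 58.5 mm, flange round its foot (22 mm diameter) up to 25.5 mm. On the stage's middle line, stage x +117 mm when parked, +87 mm when forward. Axes parallel to the stage's.
- latch (a joint): Lever on the keeper's right end, vertical hinge. In rad: 0 = open, pointing to the stage's -x; 1.571 = locked, pointing to its -y (right), in front of the strike, a steel block 10 x 16 mm, top 36 mm above the worktop, fixed at stage (+105, -170) mm. Grows anticlockwise from above. Friction 0.03 N m, stays where left. Starts near locked.
- latch_grip (a point): On the axis of the upright black grip pin (13 mm diameter) near the latch lever's end, 45 mm from the hinge axis, 55 mm above the worktop; pin top 68 mm, lever top 37 mm above the worktop. Moves with lever and keeper.
- latch_pivot (a point): On the latch's hinge axis, at the height of latch_grip; moves with the keeper (stage x +92, y -130 mm when parked, x +62 when forward).
- petri: Petri dish, 61 mm diameter, 15 mm high. Bystander, loose on the worktop in front of the stage. Origin at the centre of its underside.
- case: Small round objective case, 33 mm diameter, 49 mm high. Bystander, loose on the worktop in front of the stage. Origin at the centre of its underside.
- eyepiece: Black microscope eyepiece, 30 mm diameter, 42 mm high. Bystander, loose on the worktop in front of the stage. Origin at the centre of its underside.
- tweezers: Steel tweezers lying flat, 120 mm long (along y), 9 mm high. Bystander, loose on the worktop in front of the stage. Origin at the centre of its underside.
Not all that is in view belongs to the job. What is shaped like the carrier_b but blue is not meant. What is shaped like the carrier_c but yellow is not meant.

How it is judged:
By the outcome, as a careful person would: the job done as asked, in the order asked, and still so for the second after the job is handed in, with the robot touching nothing.
Of carrier_a, carrier_b, carrier_c only 2 to 3 are there at a start; the rules pass over those that are not, and their reading is None.
At some moment in a run one of carrier_a, carrier_b, carrier_c may be knocked a few centimetres aside while the robot is not near it.
Once in a run the grip may slacken for a moment while it holds something.
It also fails if it takes over 210 s, if anything falls off the work surface, if the arm or the gripper's body presses on something with over 40 N, if the wrist force passes 120 N, or if a joint passes its speed limit or range.

## Working session

There is one attempt and no reset: what is moved stays moved. The work goes in short steps, each a Python script; the robot and the scene stay as the last script left them, time stands still between calls to the robot, and variables do not carry over. Pictures are saved under pics/ and viewed, and the job is handed in when it is done.

```bash
mkdir -p pics; ls
python3 - <<'E'
from station import *
import cv2,numpy as np
print(get_t(),get_position(),get_ee_rot(),get_finger_gap(),grip_point_offset if not callable(grip_point_offset) else grip_point_offset())
for n in ["scene","top","wrist"]:
    p,d=camera(n); cv2.imwrite(f"pics/{n}0.png",p[:,:,::-1]); np.save(f"pics/{n}0.npy",d); print(n,camera_info(n))
E
```

```text
pics
0.0 [ 0.23811904 -0.49574008  0.40409772] [-0.15661033 -0.68937737 -0.15741136  0.68953152] 0.09431583869469988 0.1804
scene {'fx': 496.348994371052, 'fy': 496.348994371052, 'cx': 314.892275315239, 'cy': 248.4376726291694, 'dist': array([-0.03573373,  0.        ,  0.        ,  0.        ,  0.        ]), 'T': array([[-0.85520704, -0.25485054,  0.45130049,  0.05254191],
       [-0.51827983,  0.42494023, -0.74216697,  0.74156707],
       [-0.00263408, -0.86860636, -0.49549577,  0.57297009],
       [ 0.        ,  0.        ,  0.        ,  1.        ]])}
top {'fx': 453.4248273129613, 'fy': 453.4248273129613, 'cx': 316.56789611583366, 'cy': 238.36987345389946, 'dist': array([-0.05909159,  0.        ,  0.        ,  0.        ,  0.        ]), 'T': array([[ 0.02655628, -0.98945416,  0.14239113,  0.35427157],
       [-0.99948768, -0.02882685, -0.01390655,  0.01131734],
       [ 0.01786458, -0.14194888, -0.98971277,  1.07370594],
       [ 0.        ,  0.        ,  0.        ,  1.        ]])}
wrist {'fx': 362.6017323329402, 'fy': 362.6017323329402, 'cx': 308.82489662569367, 'cy': 244.65122490734348, 'dist': array([-0.05078989,  0.        ,  0.        ,  0.        ,  0.        ]), 'hand_eye': array([[-1.17690727e-03, -2.36292909e-01,  9.71681160e-01,
         1.97029587e-02],
       [ 9.99999241e-01, -6.31349149e-04,  1.05767519e-03,
         5.54717131e-04],
       [ 3.63548925e-04,  9.71681667e-01,  2.36293473e-01,
        -6.83371293e-02],
       [ 0.00000000e+00,  0.00000000e+00,  0.00000000e+00,
         1.00000000e+00]])}
```

View pics/top0.png

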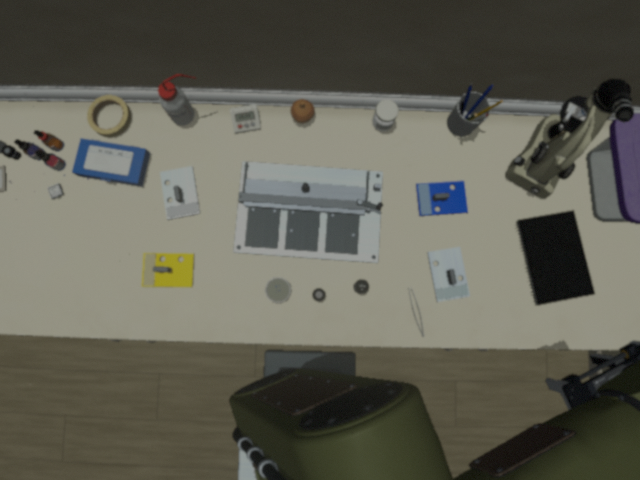

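View pics/scene0.png

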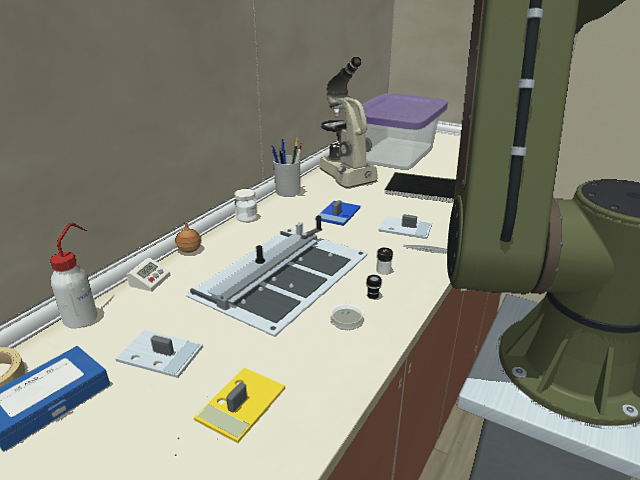

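Candidates seen in the top view: white at (180,192) and (448,273), plus a blue lookalike (442,198) and a yellow lookalike (168,270). I'll enlarge.

Run:
```python
import cv2,numpy as np
t=cv2.imread("pics/top0.png");s=cv2.imread("pics/scene0.png")
a=[cv2.resize(t[155:230,145:220],(390,390),interpolation=cv2.INTER_CUBIC),cv2.resize(t[235:310,410:485],(390,390),interpolation=cv2.INTER_CUBIC)]
cv2.imwrite("pics/c1.png",np.hstack(a))
cv2.imwrite("pics/c2.png",cv2.resize(t[155:265,230:390],(800,550),interpolation=cv2.INTER_CUBIC))
cv2.imwrite("pics/c3.png",cv2.resize(s[210:345,180:380],(800,540),interpolation=cv2.INTER_CUBIC))
```

```text
(no output)
```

View pics/c1.png

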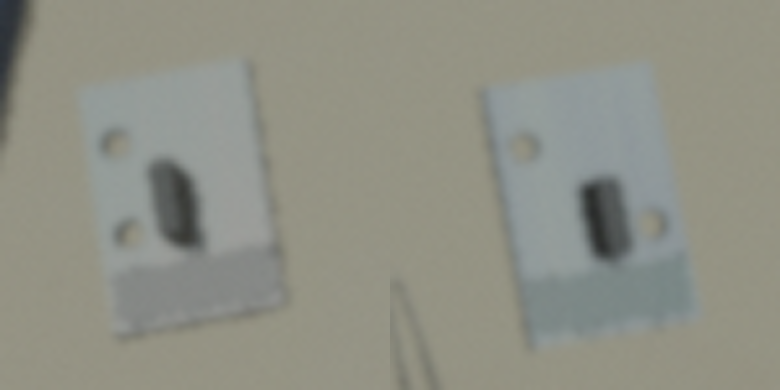

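View pics/c2.png

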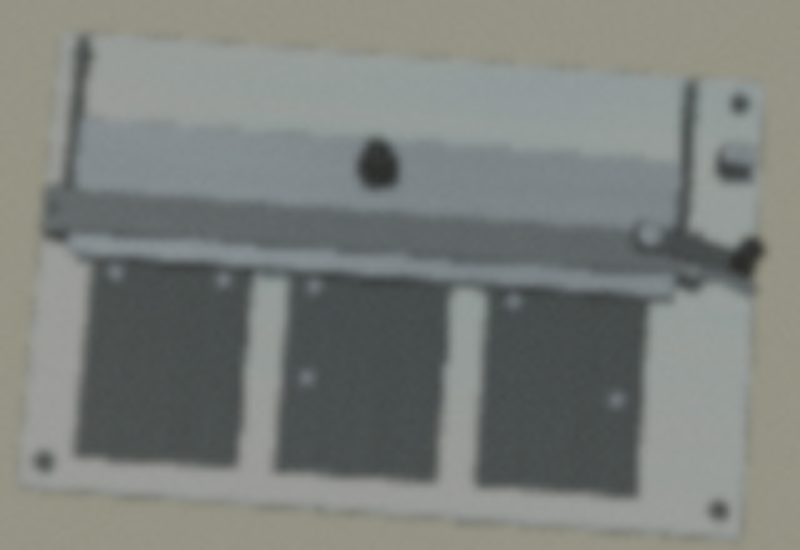

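View pics/c3.png

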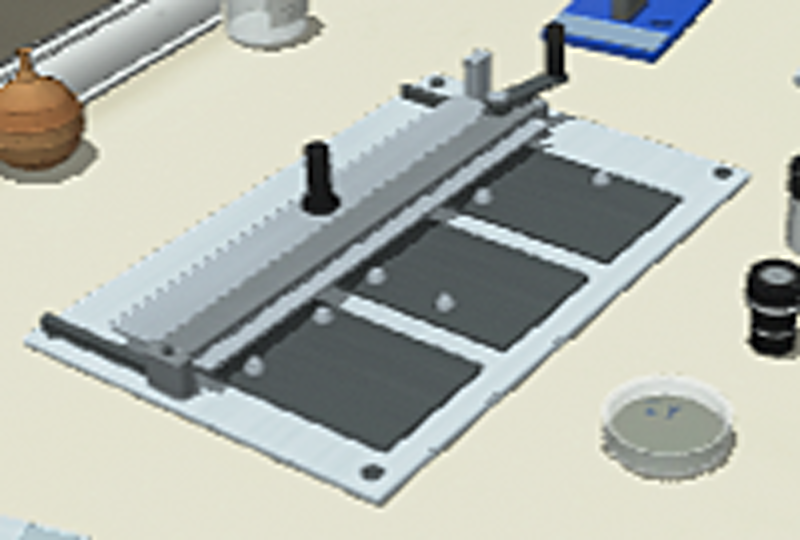

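```bash
cat > h.py <<'E'
from station import *
import numpy as np, cv2
from scipy.spatial.transform import Rotation as R
GO=0.1804
def camT(name,pos=None,q=None):
    i=camera_info(name)
    K=np.array([[i['fx'],0,i['cx']],[0,i['fy'],i['cy']],[0,0,1]])
    if name=='wrist':
        T=np.eye(4);T[:3,:3]=R.from_quat(np.roll(q,-1)).as_matrix();T[:3,3]=pos;T=T@i['hand_eye']
    else: T=i['T']
    return K,np.array(i['dist']),T
def p2w(c,uv,z):
    K,d,T=c
    u=cv2.undistortPoints(np.array(uv,float).reshape(-1,1,2),K,d).reshape(-1,2)
    r=np.c_[u,np.ones(len(u))]@T[:3,:3].T
    s=(np.asarray(z)-T[2,3])/r[:,2]
    return T[:3,3]+r*s[:,None]
def w2p(c,P):
    K,d,T=c
    M=np.linalg.inv(T)
    return cv2.projectPoints(np.array(P,float).reshape(-1,1,3),cv2.Rodrigues(M[:3,:3])[0],M[:3,3],K,d)[0].reshape(-1,2)
def shot(name,fn):
    pos,q=np.array(get_position()),np.array(get_ee_rot())
    p,dp=camera(name)
    cv2.imwrite(f"pics/{fn}.png",p[:,:,::-1]); np.savez(f"pics/{fn}.npz",p=p,d=dp,pos=pos,q=q)
    return p,dp,camT(name,pos,q)
def load(name,fn):
    z=np.load(f"pics/{fn}.npz"); return z['p'],z['d'],camT(name,z['pos'],z['q'])
def qdown(jaw):
    """tool x down, tool y (jaw axis) at world heading jaw"""
    x=np.array([0,0,-1.]);y=np.array([np.cos(jaw),np.sin(jaw),0]);z=np.cross(x,y)
    q=R.from_matrix(np.c_[x,y,z]).as_quat(); return np.roll(q,1)
def tcp(gp): return np.array(gp,float)+[0,0,GO]
E
python3 - <<'E'
from h import *
c=camT('top')
print(np.round(p2w(c,[(234,252.4),(378,262.4),(383,172),(242,161.6)],0.006),4))
def cc(x,y,o): return (o[0]+x/5.2,o[1]+y/5.2)
o=(145,155)
print('C',np.round(p2w(c,[cc(80,90,o),cc(248,62,o),cc(285,300,o),cc(118,337,o),cc(115,142,o),cc(130,234,o)],0.006),4))
o=(410-75,235)
print('B',np.round(p2w(c,[cc(485,90,o),cc(652,65,o),cc(697,317,o),cc(532,345,o),cc(525,147,o),cc(652,224,o)],0.006),4))
print('blue,yel',p2w(c,[(442,198),(168,270)],0.006))
print(R.from_quat(np.roll(get_ee_rot(),-1)).as_matrix())
E
```

```text
[[ 0.4687  0.1907  0.006 ]
 [ 0.4546 -0.1508  0.006 ]
 [ 0.6764 -0.1616  0.006 ]
 [ 0.6917  0.1832  0.006 ]]
C [[0.6593 0.3809 0.006 ]
 [0.6749 0.3028 0.006 ]
 [0.5619 0.2778 0.006 ]
 [0.5424 0.3539 0.006 ]
 [0.6347 0.3624 0.006 ]
 [0.591  0.352  0.006 ]]
B [[ 0.482  -0.2713  0.006 ]
 [ 0.4958 -0.3494  0.006 ]
 [ 0.3806 -0.3684  0.006 ]
 [ 0.3663 -0.2921  0.006 ]
 [ 0.4563 -0.2896  0.006 ]
 [ 0.4225 -0.3482  0.006 ]]
blue,yel [[ 0.61604037 -0.30636452  0.006     ]
 [ 0.42237584  0.34447877  0.006     ]]
[[-3.39742251e-04  4.32987909e-01 -9.01399664e-01]
 [ 7.87486265e-04 -9.01399321e-01 -4.32988041e-01]
 [-9.99999632e-01 -8.56944187e-04 -3.47285971e-05]]
```

Run:
```python
from h import *
goto([0.56,0.0,0.44],qdown(-np.pi/2-0.04))
shot('wrist','w1'); print(get_t(),get_contact_force())
```

```text
2.325 [ 0.41576391 -0.89843421  0.39364999]
```

View pics/w1.png

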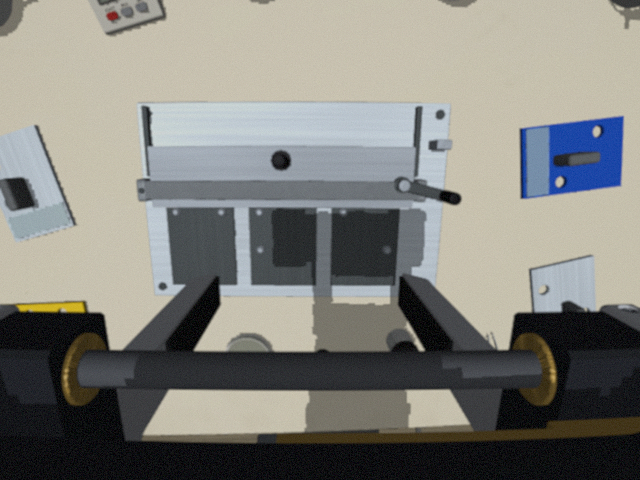

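Run:
```python
from h import *
p=cv2.imread("pics/w1.png")
cv2.imwrite("pics/c4.png",cv2.resize(p[95:215,130:300],(800,565),interpolation=cv2.INTER_CUBIC))
cv2.imwrite("pics/c5.png",cv2.resize(p[95:215,300:470],(800,565),interpolation=cv2.INTER_CUBIC))
cv2.imwrite("pics/c6.png",cv2.resize(p[185:305,140:310],(800,565),interpolation=cv2.INTER_CUBIC))
cv2.imwrite("pics/c7.png",cv2.resize(p[185:305,290:460],(800,565),interpolation=cv2.INTER_CUBIC))
```

```text
(no output)
```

View pics/c4.png

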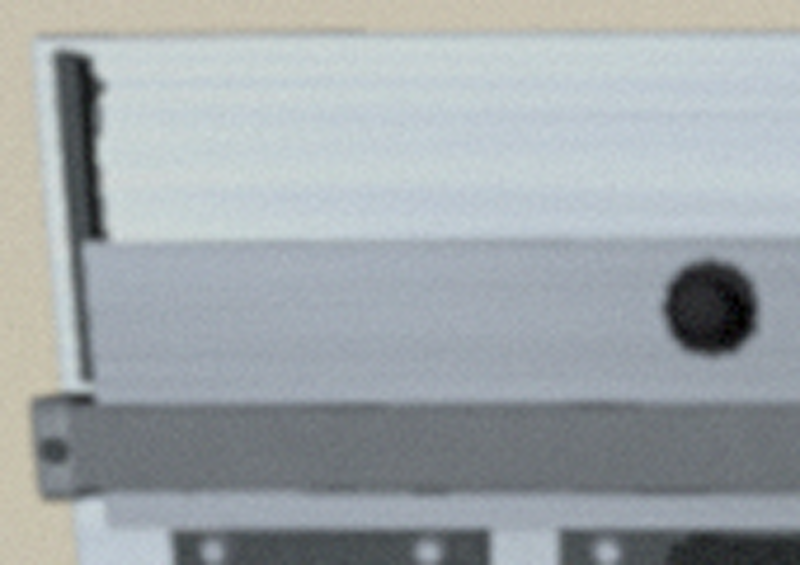

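View pics/c5.png

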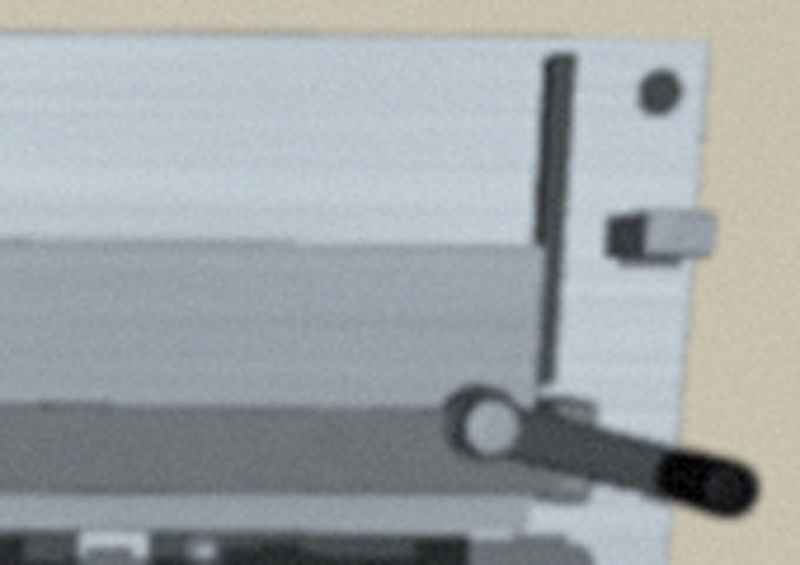

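View pics/c6.png

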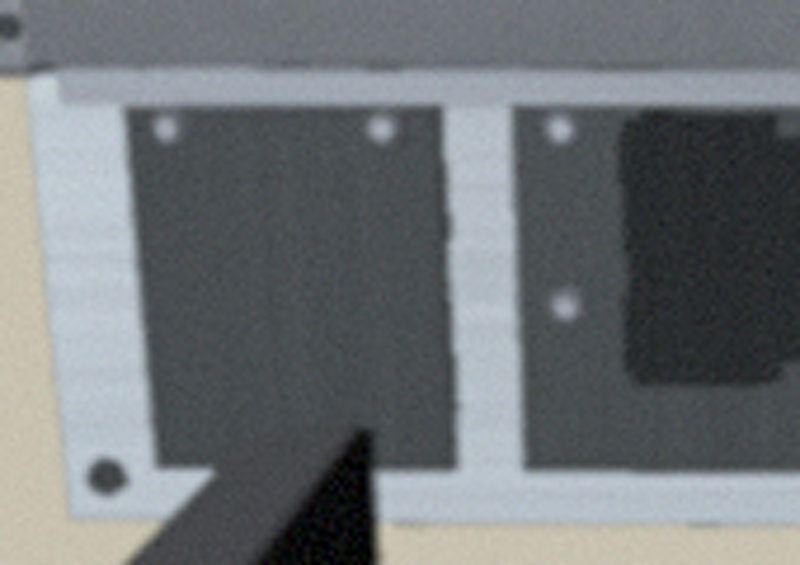

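View pics/c7.png

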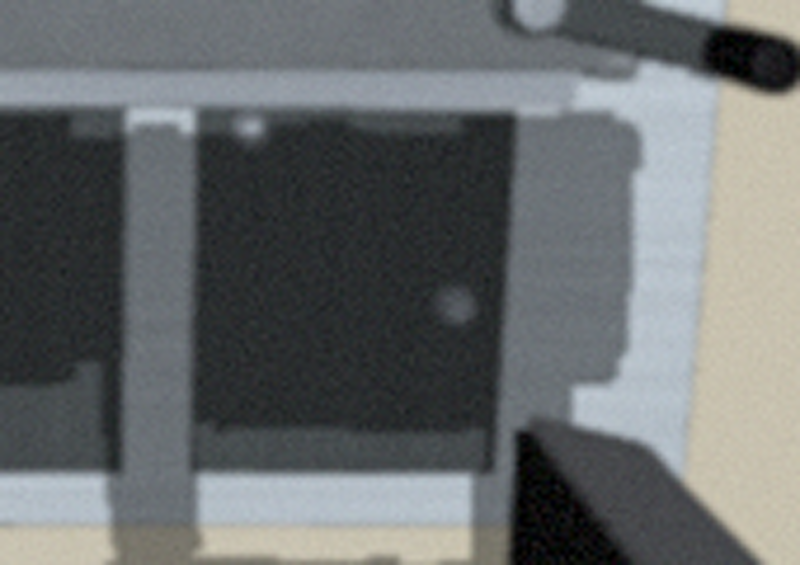

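Run:
```python
from h import *
from scipy.optimize import least_squares
p,d,c=load('wrist','w1')
k=170/800
O={4:(130,95),5:(300,95),6:(140,185),7:(290,185)}
L=[(4,36,36,150,160,6),(5,708,41,150,-185,6),(6,70,520,-75,160,6),(6,166,129,30,121,14),(6,381,129,30,69,14),(6,560,129,30,26,14),(6,566,305,-14,26,14),(7,249,127,30,-69,14),(7,455,306,-14,-121,14),(6,157,468,-59,134,10),(6,457,468,-59,56,10)]
uv=[(O[a][0]+(x+.5)*k-.5,O[a][1]+(y+.5)*k-.5) for a,x,y,*_ in L]
S=np.array([l[3:] for l in L])/1000
W=p2w(c,uv,S[:,2])
def f(v):
    R2=np.array([[np.cos(v[2]),-np.sin(v[2])],[np.sin(v[2]),np.cos(v[2])]])
    return S[:,:2]@R2.T+v[:2]-W[:,:2]
r=least_squares(lambda v:f(v).ravel(),[.536,.03,-.04])
print(r.x);print(np.round(f(r.x)*1000,1))
g=lambda a,x,y:(O[a][0]+(x+.5)*k-.5,O[a][1]+(y+.5)*k-.5)
V=p2w(c,[g(4,711,308),g(5,732,487),g(5,492,428)],np.array([.0585,.068,.04]))
v=r.x;R2=np.array([[np.cos(v[2]),-np.sin(v[2])],[np.sin(v[2]),np.cos(v[2])]])
print(V,(V[:,:2]-v[:2])@R2*1000)
i=lambda u,vv:d[vv,u]
print('depth post', d[160,280], d[60,280])
```

```text
[ 0.53940546  0.02981427 -0.04537113]
[[ 0.7  2.3]
 [ 0.8 -1.3]
 [-0.4  1. ]
 [ 0.5 -0.9]
 [ 0.4 -0.6]
 [ 0.3 -0.4]
 [-0.  -0.2]
 [-0.5 -0.6]
 [-0.4 -0.7]
 [-0.4  1. ]
 [-1.   0.3]]
[[ 0.6266488   0.023247    0.0585    ]
 [ 0.58400613 -0.14574251  0.068     ]
 [ 0.59556155 -0.10245937  0.04      ]] [[  87.45142236   -2.60353863]
 [  52.51725496 -173.35322329]
 [  62.09764606 -129.59053068]]
depth post 0.35246265 0.38400868
```

```bash
cat >> h.py <<'E'
SX,SY,SA=0.5394,0.0300,-0.0454
def sw(x,y,z):
    "stage mm -> world m (grasp point)"
    c,s=np.cos(SA),np.sin(SA)
    return np.array([SX+(c*x-s*y)/1000,SY+(s*x+c*y)/1000,z/1000])
def ws(P):
    c,s=np.cos(SA),np.sin(SA);dx,dy=(P[0]-SX)*1000,(P[1]-SY)*1000
    return np.array([c*dx+s*dy,-s*dx+c*dy])
JS=-np.pi/2+SA
def gp(): return np.array(get_position())-[0,0,GO]
def gst(x,y,z,jaw=JS): goto(tcp(sw(x,y,z)),qdown(jaw))
def mst(x,y,z,v=.1,cn=None,jaw=None): return move_straight(tcp(sw(x,y,z)),None if jaw is None else qdown(jaw),velocity=v,contact_N=cn)
E
python3 - <<'E'
from h import *
grip(0.05,5)
gst(52.5,-174,110)
f0=get_contact_force()
print(mst(52.5,-174,60,.1,10),get_contact_force()-f0)
grip(0.0,5)
print(get_finger_gap(),get_contact_force()-f0,get_t())
shot('wrist','w2')
E
```

```text
False [-0.33278746  0.4302704  -0.213289  ]
0.012720907333456497 [0.72057829 5.6849987  0.24817891] 5.3417
```

View pics/w2.png

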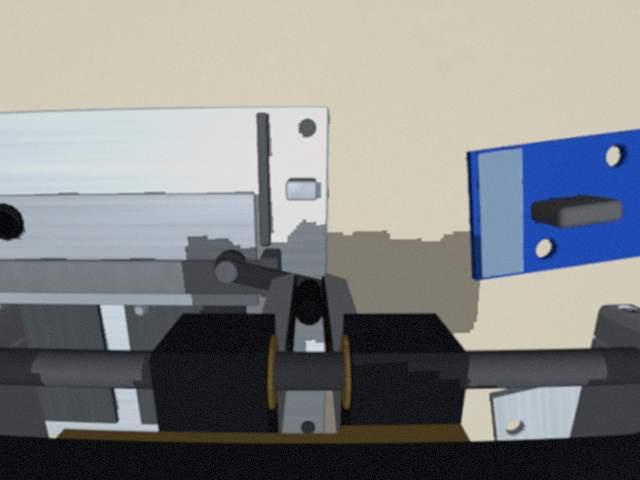

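The pin is held (gap 12.7 mm, pin at about (308,300)). Next I swing it open.

Run:
```python
from h import *
f0=np.array(get_contact_force())
for q in np.linspace(1.35,0.0,10)[1:]:
    mst(62-45*np.cos(q),-130-45*np.sin(q),60,.08)
    print(round(q,2),np.round(get_contact_force()-f0,1),np.round(get_finger_gap(),4))
grip(0.05); print(np.round(get_contact_force()-f0,1))
mst(17,-130,120,.2); print(get_t())
shot('wrist','w3')
```

```text
1.2 [ 2.2  3.2 -0.2] 0.0123
1.05 [ 2.4  1.5 -1.7] 0.013
0.9 [ 0.9 -0.  -0.6] 0.0128
0.75 [-0.8 -4.2 -0.7] 0.0126
0.6 [-5.2 -6.7  3.3] 0.013
0.45 [-7.  -7.7  2. ] 0.0127
0.3 [-6.4 -5.8  2.2] 0.0129
0.15 [-3.9 -5.  -0.1] 0.0129
0.0 [-3.3 -4.4 -0.8] 0.013
[-1.6 -5.1 -0.6]
8.8333
```

View pics/w3.png

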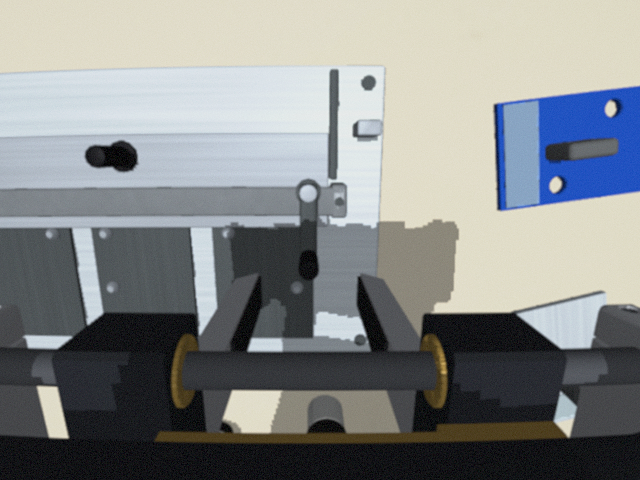

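The lever at (308,230) points straight to −x, so it is open. Next is the keeper.

Run:
```python
from h import *
gst(87,-1,110)
f0=np.array(get_contact_force())
print(mst(87,-1,51,.1,10))
grip(0.0,5)
print(get_finger_gap(),np.round(get_contact_force()-f0,1),ws(gp()))
for dy in (-1,1):
    pass
f=np.array(get_contact_force())-f0
# adjust y to null side force
y=-1.0
for _ in range(5):
    f=np.array(get_contact_force())-f0
    if abs(f[1])<1.5: break
    y+=np.sign(f[1])*0.5; mst(87,y,51,.05); print(y,np.round(get_contact_force()-f0,1))
```

```text
False
0.013760457228364473 [ 0.5 10.7 -0. ] [86.98682659  0.11491076]
-0.5 [-0.3  6.6 -0.2]
0.0 [0.2 5.5 1.1]
0.5 [0.5 3.9 1.5]
1.0 [-0.7  0.4  1.5]
```

```bash
sed -i 's/SX,SY,SA=.*/SX,SY,SA=0.5394,0.0308,-0.0454/' h.py
python3 - <<'E'
from h import *
grip(0.0,25)
f0=np.array(get_contact_force())
print(ws(gp()),mst(113,0.1,51,.05),ws(gp()),np.round(get_contact_force()-f0,1))
f0=np.array(get_contact_force())
print(mst(121,0.1,51,.02,18),ws(gp()),np.round(get_contact_force()-f0,1),get_finger_gap())
x=ws(gp())[0]
grip(0.05,5)
mst(x,0,110,.2); print(get_t())
goto(tcp(sw(20,0,270)),qdown(JS))
shot('wrist','w4');shot('top','t1')
E
```

```text
[ 8.70684032e+01 -3.30930103e-02] False [ 1.13069431e+02 -7.37929114e-02] [-0.1 -0.4  0.8]
True [ 1.17825882e+02 -5.17516540e-02] [-0.4  2.   2.4] 0.013462516122991552
14.4333
```

View pics/w4.png

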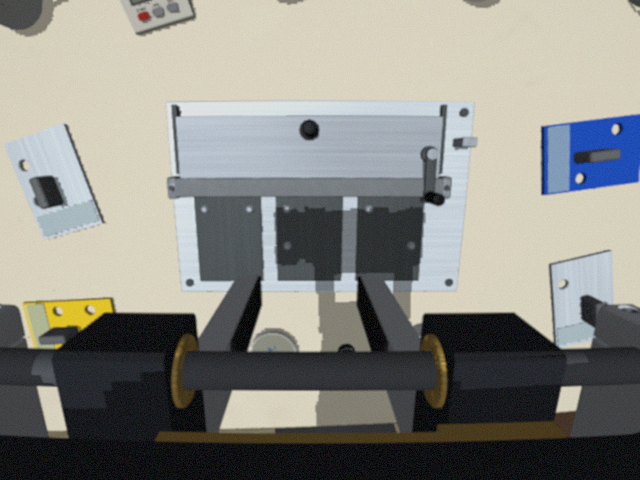

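View pics/t1.png

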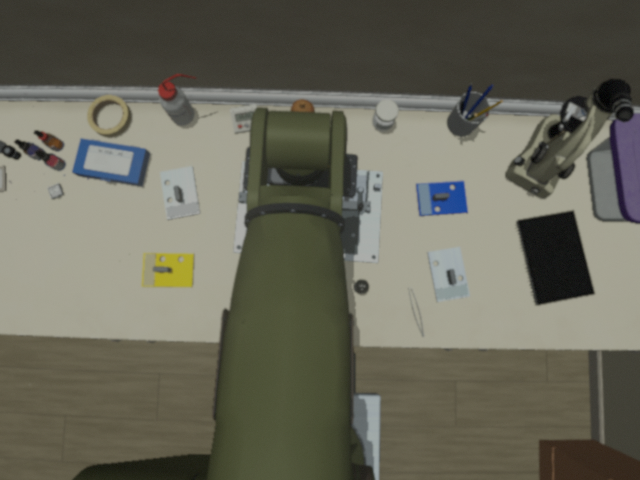

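Run:
```python
from h import *
goto([0.55,0.315,0.36],qdown(0.2-np.pi/2))
p,d,c=shot('wrist','w5');print(get_t())
```

```text
16.5083
```

View pics/w5.png

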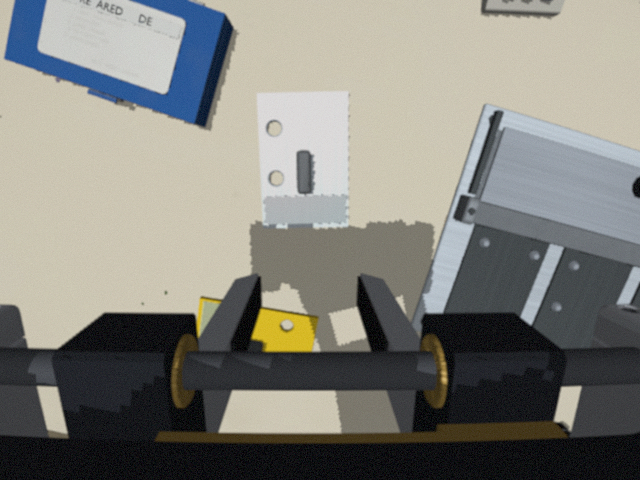

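```bash
cat >> h.py <<'E'
from scipy.optimize import least_squares
def fitcar(c,uv,L,z0=0.006,g=(.6,.3,.2)):
    L=np.array(L,float)/1000; W=p2w(c,uv,z0)[:,:2]
    def f(v):
        m=np.array([[np.cos(v[2]),-np.sin(v[2])],[np.sin(v[2]),np.cos(v[2])]])
        return L@m.T+v[:2]-W
    r=least_squares(lambda v:f(v).ravel(),g)
    return r.x,np.round(f(r.x)*1000,1)
COR=[(60,40),(60,-40),(-60,-40),(-60,40)]
E
python3 - <<'E'
from h import *
p=cv2.imread("pics/w5.png")
cv2.imwrite("pics/c8.png",cv2.resize(p[85:235,215:395],(720,600),interpolation=cv2.INTER_CUBIC))
E
```

```text
(no output)
```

View pics/c8.png

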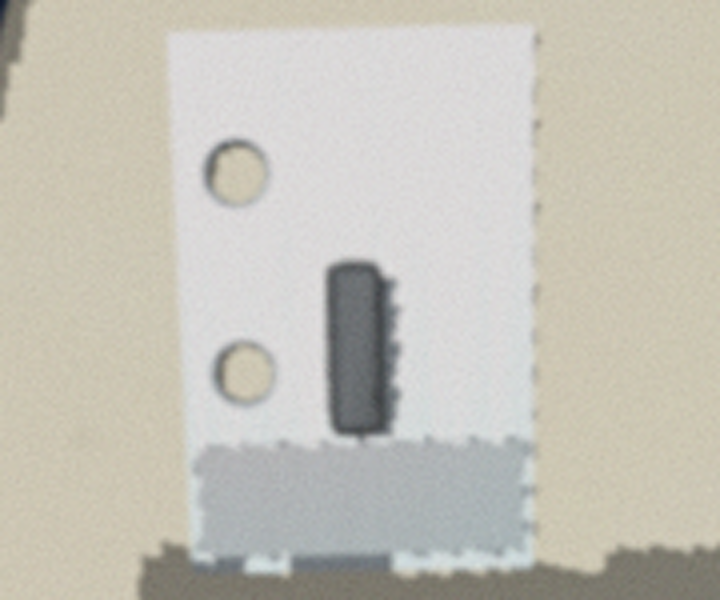

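Run:
```python
from h import *
p,d,c=load('wrist','w5')
g=lambda x,y:(215+x/4-.4,85+y/4-.4)
uv=[g(168,33),g(534,27),g(532,567),g(193,572),g(237,172),g(245,372)]
v,r=fitcar(c,uv,COR+[(30,26),(-14,26)]);print(v,r)
print(p2w(c,[g(355,347)],.036), v[:2]+np.array([np.cos(v[2]),np.sin(v[2])])*-.008)
```

```text
[0.61286068 0.33019168 0.21535255] [[ 0.3  0.1]
 [ 0.5 -0.2]
 [-0.  -0.1]
 [-0.3  0.2]
 [-0.2 -0. ]
 [-0.4  0.1]]
[[0.60560998 0.3288186  0.036     ]] [0.60504547 0.32848214]
```

Run:
```python
from h import *
q=qdown(0.2154-np.pi/2)
grip(0.045,5)
P=[0.6052,0.3286]
goto(tcp([*P,0.09]),q)
f0=np.array(get_contact_force())
print(move_straight(tcp([*P,0.027]),velocity=.1,contact_N=8),gp(),np.round(get_contact_force()-f0,1))
grip(0,45); print(get_finger_gap(),np.round(get_contact_force()-f0,1))
f0=np.array(get_contact_force())
move_straight(tcp([*P,0.115]),velocity=.15)
print(np.round(get_contact_force()-f0,1),get_finger_gap())
goto(tcp(sw(-60,0,115)),qdown(JS))
shot('wrist','w6');print(get_t(),get_finger_gap())
```

```text
True [0.60473573 0.32843761 0.02511916] [-2.4 -1.   7.3]
0.011513716748644346 [-0.5  0.1  4.2]
[-0.2 -0.2 -6.5] 0.011674572675209617
20.6417 0.011408908126108681
```

View pics/w6.png

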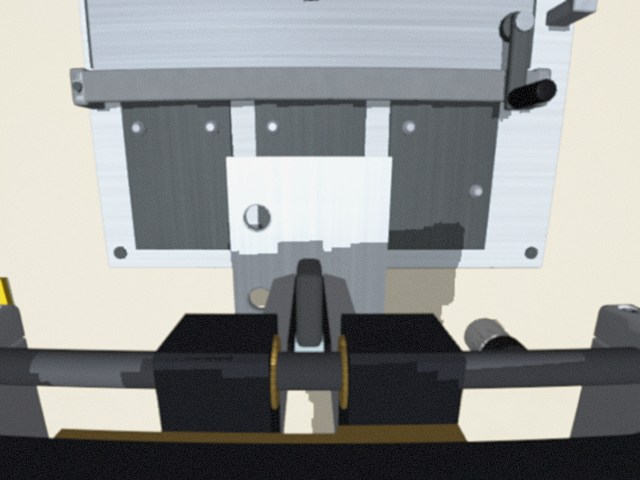

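Run:
```python
from h import *
p,d,c=load('wrist','w6')
z=np.load('pics/w6.npz');G=z['pos'];print(G-[0,0,GO],ws(G), d[170,310], d[130,180])
uv=[(227,157),(392,157),(257,216)]
v,r=fitcar(c,uv,[(60,40),(60,-40),(30,26)],.0957,(.5,.03,0));print(v,r,ws(v[:2]))
im=cv2.imread("pics/w6.png");cv2.imwrite("pics/c9.png",cv2.resize(im[140:320,210:410],(800,720)[0:2],interpolation=cv2.INTER_CUBIC)[:600])
```

```text
[0.47997979 0.03403204 0.11504343] [-59.50566836   0.53195491] 0.17496677 0.25316113
[ 0.48899118  0.03311995 -0.05085489] [[ 0.5 -0. ]
 [ 0.1  0.1]
 [-0.6 -0.1]] [-5.04621671e+01  2.97876207e-02]
```

View pics/c9.png

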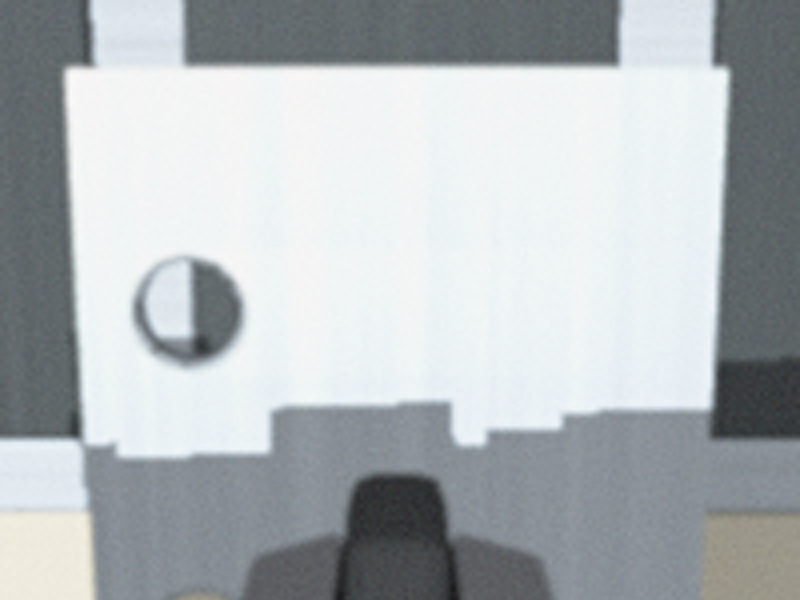

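Run:
```python
from h import *
f0=np.array(get_contact_force())
print(mst(-49,0,60,.12)); print(mst(-49,0,42.8,.05,8))
print('slide',mst(-9,0,42.8,.06,8),ws(gp()),gp()[2],np.round(get_contact_force()-f0,1))
shot('wrist','w7');print(get_t(),get_finger_gap())
```

```text
False
False
slide False [-9.19563213  0.01922044] 0.042670595213137125 [-0.7  0.3  1. ]
22.6167 0.011954492519269248
```

View pics/w7.png

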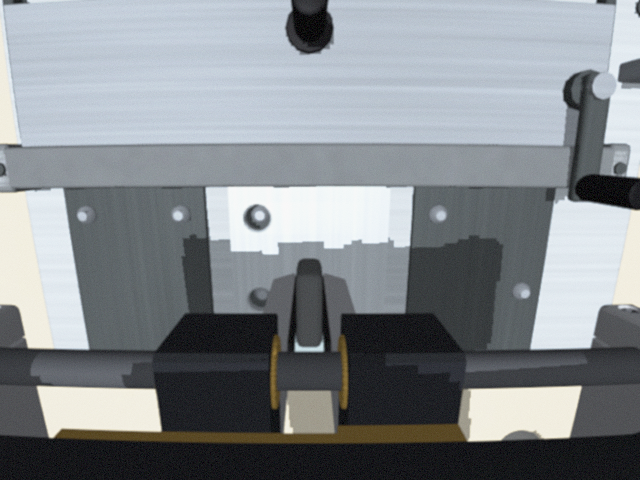

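Run:
```python
from h import *
im=cv2.imread("pics/w7.png");cv2.imwrite("pics/c10.png",cv2.resize(im[190:320,200:330],(600,600),interpolation=cv2.INTER_CUBIC))
```

```text
(no output)
```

View pics/c10.png

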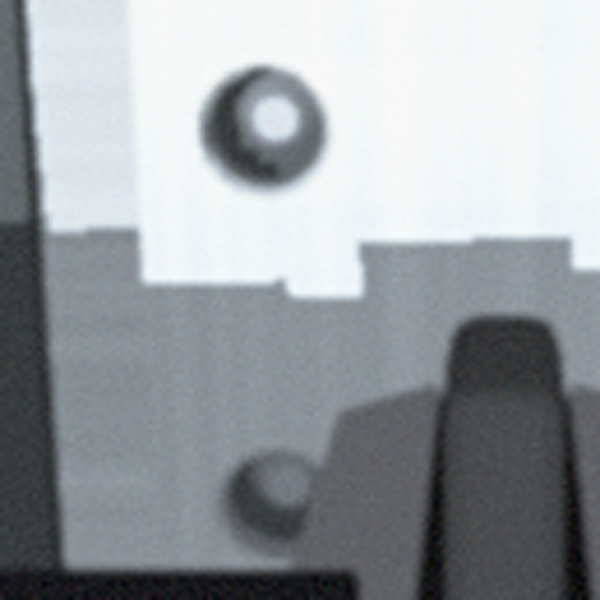

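Run:
```python
from h import *
p,d,c=load('wrist','w7')
g=lambda x,y:(200+x/4.615-.4,190+y/4.615-.4)
for hole,pin in (((265,126),(273,118)),((281,500),(291,480))):
    H=p2w(c,[g(*hole)],.0234)[0];P=p2w(c,[g(*pin)],.016)[0]
    print(ws(H),ws(P))
```

```text
[29.99621893 25.40781423] [29.70078449 25.53388285]
[-13.44045995  25.06865091] [-13.88144297  24.83627718]
```

Holes and pins line up to within 0.5 mm, so I'm lowering it.

Run:
```python
from h import *
f0=np.array(get_contact_force())
print(mst(-9.2,0,34.8,.02,8),ws(gp()),gp()[2],np.round(get_contact_force()-f0,1))
grip(0.04,5); print(np.round(get_contact_force()-f0,1))
mst(-9.2,0,110,.15)
goto(tcp(sw(-50,0,160)),qdown(JS))
shot('wrist','w8');print(get_t())
```

```text
True [-9.28481676  0.02772327] 0.035073806022616866 [0.9 0.1 6.3]
[0.2 2.4 6.9]
24.725
```

View pics/w8.png

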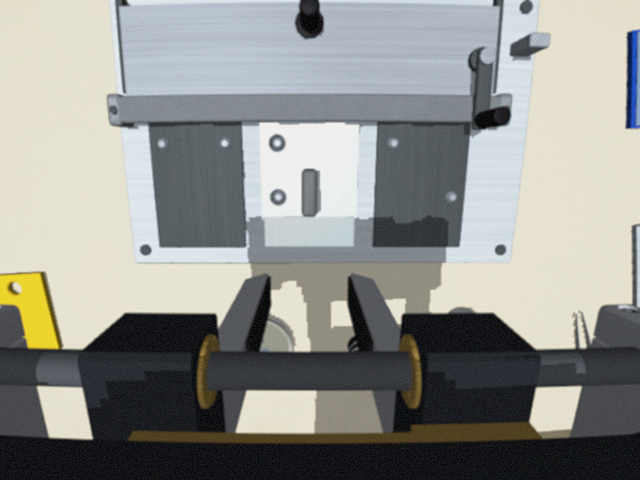

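Carrier C sits at the floor height with the pins up through its holes at (278,142) and (278,196). Next is carrier B.

Run:
```python
from h import *
goto([0.375,-0.325,0.36],qdown(0.17-np.pi/2))
p,d,c=shot('wrist','w9');print(get_t())
im=cv2.imread("pics/w9.png");cv2.imwrite("pics/c11.png",cv2.resize(im[75:245,205:409],(720,600),interpolation=cv2.INTER_CUBIC))
```

```text
26.1833
```

View pics/w9.png

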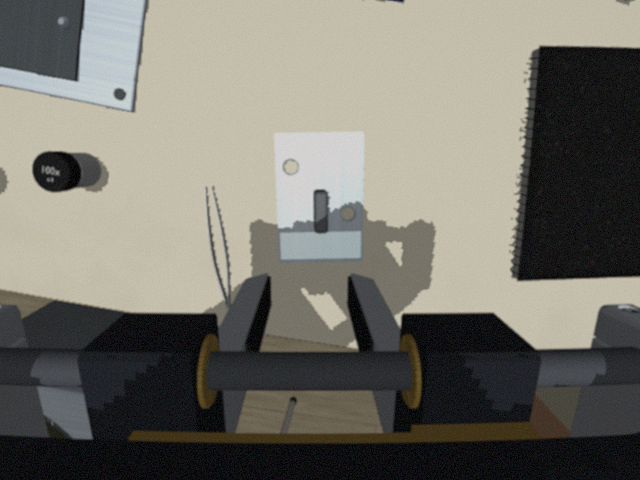

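View pics/c11.png

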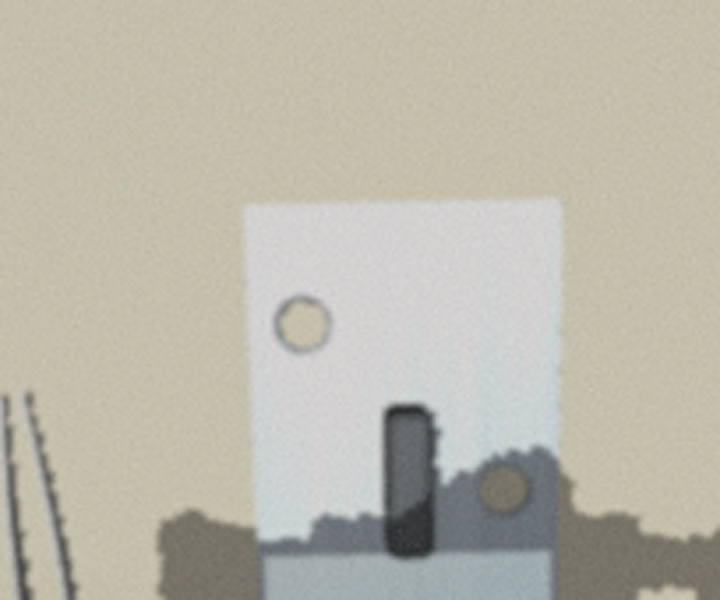

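Run:
```python
from h import *
p,d,c=load('wrist','w9')
k=204/720
g=lambda x,y:(205+(x+.5)*k-.5,75+(y+.5)*k-.5)
uv=[g(245,206),g(561,200),(362,259.5),(281,260),g(303,324),g(505,489)]
v,r=fitcar(c,uv,COR+[(30,26),(-14,-26)],.006,(.43,-.32,.17));print(v,r)
G=v[:2]+np.array([np.cos(v[2]),np.sin(v[2])])*-.008
print(p2w(c,[g(409,485)],.036),G)
assert np.abs(r).max()<2
q=qdown(v[2]-np.pi/2)
grip(0.045,5)
goto(tcp([*G,0.09]),q)
f0=np.array(get_contact_force())
print(move_straight(tcp([*G,0.0255]),velocity=.1,contact_N=8),gp(),np.round(get_contact_force()-f0,1))
grip(0,45); print(get_finger_gap(),np.round(get_contact_force()-f0,1))
f0=np.array(get_contact_force())
move_straight(tcp([*G,0.115]),velocity=.15)
print(np.round(get_contact_force()-f0,1),get_finger_gap())
goto(tcp(sw(-60,-95,115)),qdown(JS))
shot('wrist','w10');print(get_t(),get_finger_gap())
im=cv2.imread("pics/w10.png");cv2.imwrite("pics/c12.png",cv2.resize(im[140:290,210:410],(800,600),interpolation=cv2.INTER_CUBIC))
```

```text
[ 0.40787967 -0.33011459  0.19360894] [[ 0.9  0.4]
 [ 1.3 -0.2]
 [-0.6 -0.9]
 [-2.4  1.2]
 [ 0.4 -0.1]
 [ 0.3 -0.5]]
[[ 0.39985738 -0.33102139  0.036     ]] [ 0.40002914 -0.3316538 ]Traceback (most recent call last):
  File "<stdin>", line 9, in <module>
AssertionError
```

The assert tripped because my near-corner picks were rough. B also sits about 25 mm from where it started, so it was knocked. I'll look again closer and refit.

Run:
```python
from h import *
goto([0.355,-0.345,0.36],qdown(0.19-np.pi/2))
p,d,c=shot('wrist','w9b');print(get_t())
im=cv2.imread("pics/w9b.png");cv2.imwrite("pics/c11b.png",cv2.resize(im[95:275,205:421],(720,600),interpolation=cv2.INTER_CUBIC))
```

```text
26.4833
```

View pics/c11b.png

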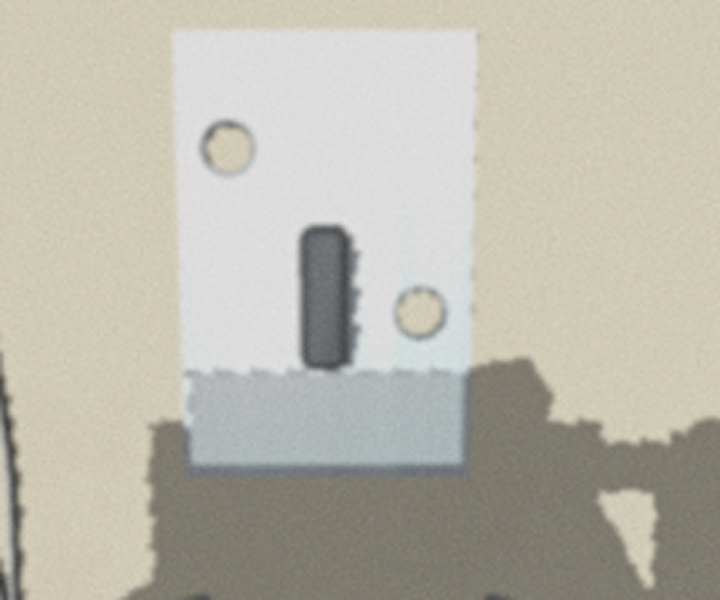

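Run:
```python
from h import *
p,d,c=load('wrist','w9b')
k=.3
g=lambda x,y:(205+(x+.5)*k-.5,95+(y+.5)*k-.5)
uv=[g(173,31),g(476,31),g(466,472),g(188,472),g(228,148),g(421,312)]
v,r=fitcar(c,uv,COR+[(30,26),(-14,-26)],.006,(.41,-.33,.17));print(v,r)
G=v[:2]+np.array([np.cos(v[2]),np.sin(v[2])])*-.008
print(p2w(c,[g(326,297)],.036),G)
assert np.abs(r).max()<2
q=qdown(v[2]-np.pi/2)
grip(0.045,5)
goto(tcp([*G,0.09]),q)
f0=np.array(get_contact_force())
print(move_straight(tcp([*G,0.0255]),velocity=.1,contact_N=8),gp(),np.round(get_contact_force()-f0,1))
grip(0,45); print(get_finger_gap(),np.round(get_contact_force()-f0,1))
f0=np.array(get_contact_force())
move_straight(tcp([*G,0.115]),velocity=.15)
print(np.round(get_contact_force()-f0,1),get_finger_gap())
goto(tcp(sw(-60,-95,115)),qdown(JS))
shot('wrist','w10');print(get_t(),get_finger_gap())
im=cv2.imread("pics/w10.png");cv2.imwrite("pics/c12.png",cv2.resize(im[140:290,210:410],(800,600),interpolation=cv2.INTER_CUBIC))
```

```text
[ 0.40756721 -0.32984404  0.19065555] [[ 0.5  0.3]
 [ 0.8 -0.2]
 [-0.8 -0.8]
 [-1.1  0.4]
 [ 0.4  0.1]
 [ 0.1  0.1]]
[[ 0.39995514 -0.33181154  0.036     ]] [ 0.39971217 -0.33136006]
True [ 0.39928083 -0.3314785   0.02504934] [-0.5  0.6  7.3]
0.01206600176177835 [-1.5  1.   7.7]
[ 0.6 -1.6 -9.8] 0.011648269650433548
30.475 0.011763061112371706
```

View pics/w10.png

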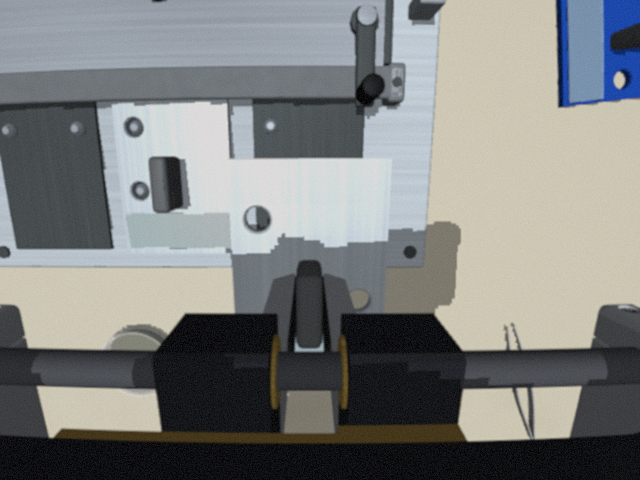

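View pics/c12.png

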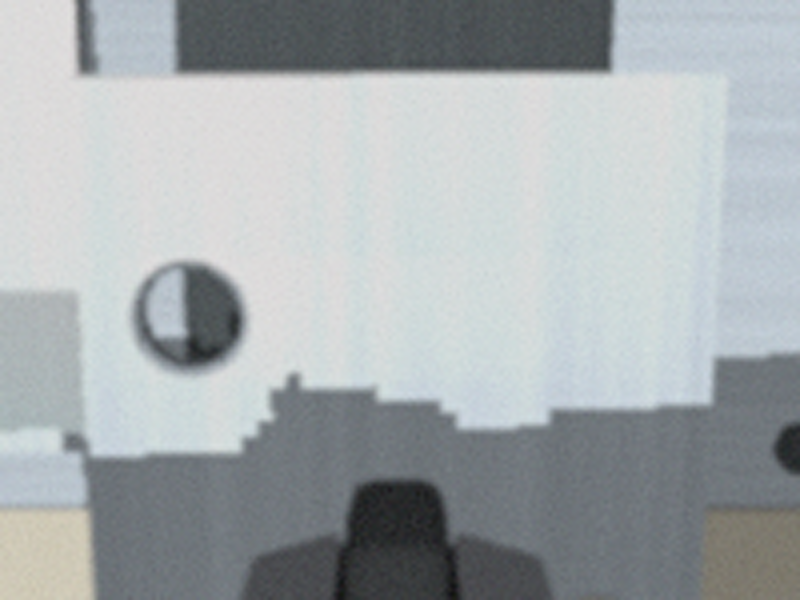

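Run:
```python
from h import *
f0=np.array(get_contact_force())
print(mst(-49,-95,60,.12)); print(mst(-49,-95,42.8,.05,8))
print('slide',mst(-8.5,-95,42.8,.06,8),ws(gp()),gp()[2],np.round(get_contact_force()-f0,1))
shot('wrist','w11');print(get_t(),get_finger_gap())
im=cv2.imread("pics/w11.png");cv2.imwrite("pics/c13.png",cv2.resize(im[180:320,220:400],(720,560),interpolation=cv2.INTER_CUBIC))
```

```text
False
False
slide False [ -8.71464442 -94.96370128] 0.04265209395934505 [-0.7 -0.3  0.5]
32.4583 0.011731946650500133
```

View pics/c13.png

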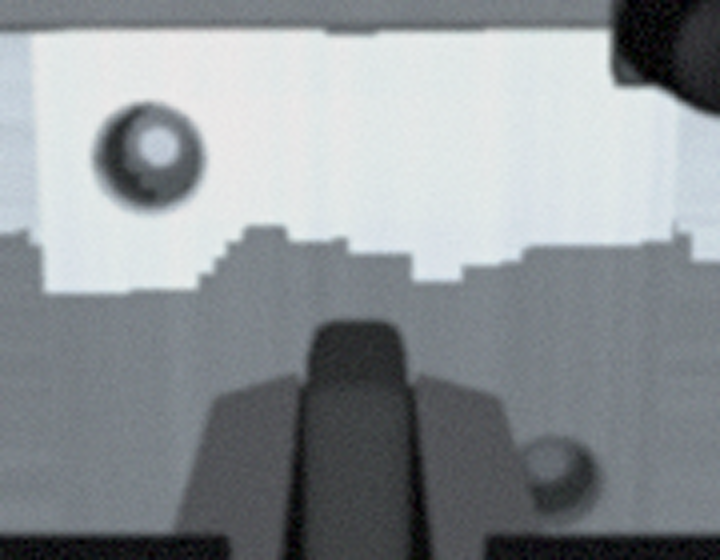

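Run:
```python
from h import *
p,d,c=load('wrist','w11')
g=lambda x,y:(220+x/4-.4,180+y/4-.4)
for hole,pin in (((150,157),(159,147)),((551,480),(550,463))):
    H=p2w(c,[g(*hole)],.0234)[0];P=p2w(c,[g(*pin)],.016)[0]
    print(ws(H),ws(P))
f0=np.array(get_contact_force())
print(mst(-8.5,-95.2,34.8,.02,8),ws(gp()),gp()[2],np.round(get_contact_force()-f0,1))
```

```text
[ 29.48788622 -69.56692683] [ 29.558223   -69.72476551]
[ -13.9338636  -121.33047247] [ -14.45860101 -122.17478622]
True [ -8.57437919 -95.22187155] 0.03507568123796209 [-0.3  0.1  5.2]
```

Run:
```python
from h import *
f0=np.array(get_contact_force())
grip(0.04,5); print(np.round(get_contact_force()-f0,1))
mst(-8.5,-95.2,110,.15)
goto(tcp(sw(-50,-40,170)),qdown(JS))
shot('wrist','w12');print(get_t());shot('scene','s1')
im=cv2.imread("pics/s1.png");cv2.imwrite("pics/c14.png",cv2.resize(im[210:345,180:380],(800,540),interpolation=cv2.INTER_CUBIC))
```

```text
[-1.1 -0.5  1.3]
34.6583
```

View pics/w12.png

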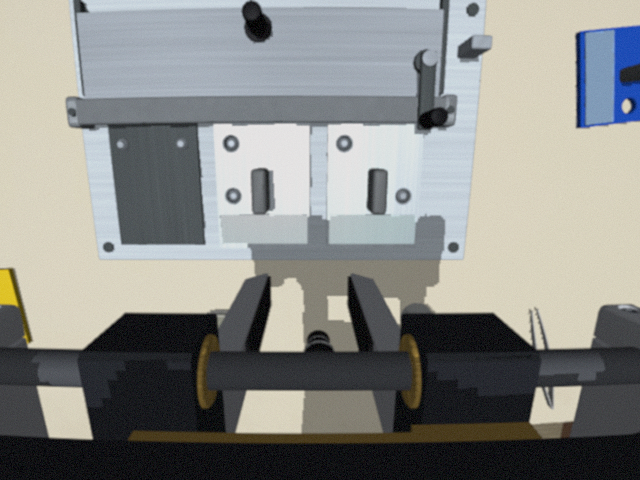

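View pics/c14.png

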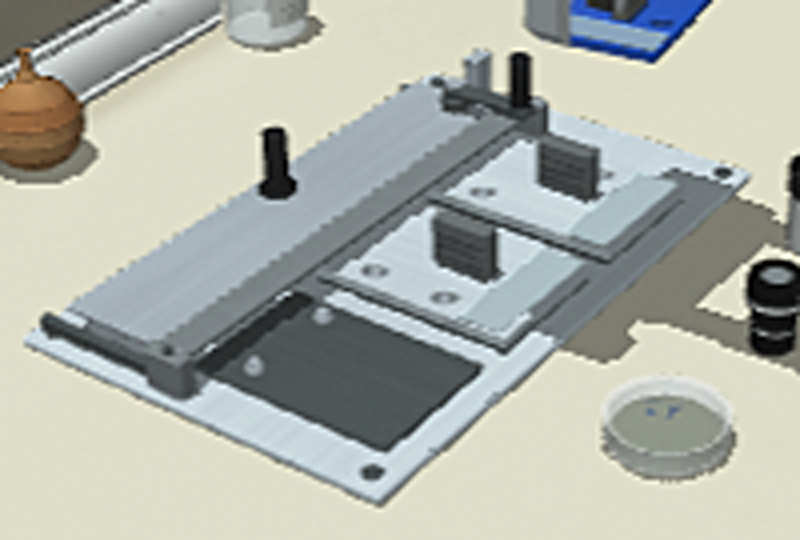

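Both carriers lie flat over their pins. Now I bring the keeper forward.

Run:
```python
from h import *
grip(0.04,5)
gst(117.2,0.1,110)
print(mst(117.2,0.1,51,.1,10))
f0=np.array(get_contact_force())
grip(0.0,25); print(get_finger_gap(),np.round(get_contact_force()-f0,1))
print(mst(112,0.1,51,.04,22),ws(gp()),np.round(get_contact_force()-f0,1))
f0=np.array(get_contact_force())
print(mst(90,0.1,51,.05,15),ws(gp()),np.round(get_contact_force()-f0,1))
f0=np.array(get_contact_force())
print(mst(83,0.1,51,.02,18),ws(gp()),np.round(get_contact_force()-f0,1),get_t())
```

```text
False
0.01341255261982042 [ 0.1 -3.2  1.9]
False [ 1.12110436e+02 -3.97260040e-02] [ 2.7 -2.3  0. ]
False [ 9.00347352e+01 -4.27892983e-02] [-2.9 -0.7  3.4]
True [86.18971825 -0.0949274 ] [ 1.8  3.2 -0.8] 38.1333
```

Run:
```python
from h import *
x,y=ws(gp())
grip(0.04,5); mst(x,0.1,120,.2)
gst(17,-130,120)
f0=np.array(get_contact_force())
print(mst(17,-130,60,.1,8))
grip(0,8);print(get_finger_gap(),np.round(get_contact_force()-f0,1))
for q in np.linspace(0,1.5,10)[1:]:
    mst(61.5-45*np.cos(q),-130-45*np.sin(q),60,.08)
    print(round(q,2),np.round(get_contact_force()-f0,1),np.round(get_finger_gap(),4))
f0=np.array(get_contact_force())
print(mst(70,-175.5,60,.03,12),ws(gp()),np.round(get_contact_force()-f0,1),get_finger_gap(),get_t())
shot('wrist','w13')
```

```text
False
0.013178699832183078 [ 0.7 -1.7  1.9]
0.17 [-2.3 -0.9  2.6] 0.0126
0.33 [-2.  -0.6  3.5] 0.0126
0.5 [-2.  -1.3  2.9] 0.013
0.67 [-0.8 -1.7  1.6] 0.0131
0.83 [ 0.  -1.3  0.4] 0.0128
1.0 [-0.8 -1.1 -0.2] 0.0127
1.17 [ 1.1 -0.3  0.6] 0.0126
1.33 [ 0.7 -0.2 -1.4] 0.0127
1.5 [ 0.4 -0.9 -0.7] 0.0126
False [  70.07255663 -175.28708111] [-5.1  2.3  2.2] 0.012501703343078676 43.9583
```

View pics/w13.png

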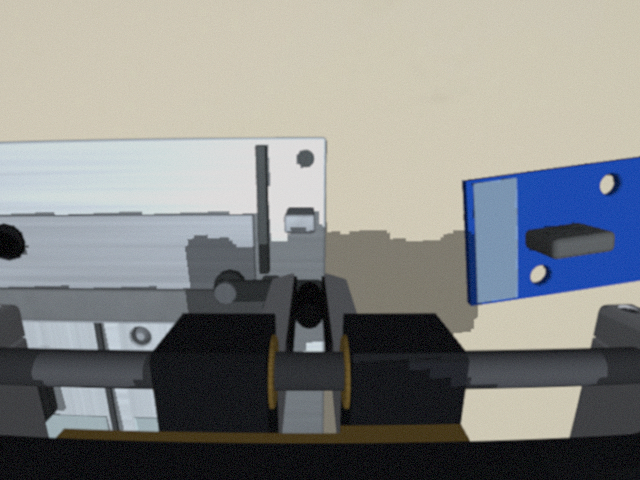

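Run:
```python
from h import *
x,y=ws(gp())
grip(0.04,5); mst(x,y,120,.2)
gst(20,-60,260)
shot('wrist','w14');print(get_t())
im=cv2.imread("pics/w14.png");cv2.imwrite("pics/c15.png",cv2.resize(im[90:300,150:430],(800,600),interpolation=cv2.INTER_CUBIC))
```

```text
45.9
```

View pics/c15.png

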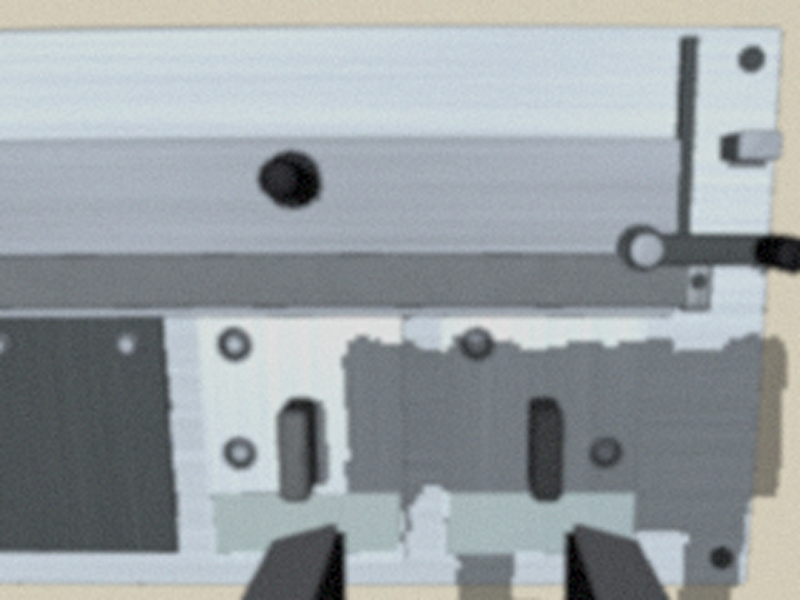

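The keeper looks dragged back a few mm: its front lip at row ~313 in the crop has narrowed. I'll measure the post and pin.

Run:
```python
from h import *
p,d,c=load('wrist','w14')
k=280/800
g=lambda x,y:(150+(x+.5)*k-.5,90+(y+.5)*k-.5)
for n,u,z in (('post',(287,179),.0585),('hinge',(646,249),.04),('pin',(789,251),.068),('strike',(760,146),.036)):
    print(n,ws(p2w(c,[g(*u)],z)[0]))
```

```text
post [92.50797265 -4.59729452]
hinge [  68.01979351 -130.45696759]
pin [  69.09954628 -173.61057706]
strike [ 104.47399316 -170.82228655]
```

I'll redo this in order: open the latch, bring the keeper forward, then lock with a force limit under the keeper's 7 N friction.

Run:
```python
from h import *
gst(68.7,-175,120)
print(mst(68.7,-175,60,.1,8)); grip(0,8); print(get_finger_gap())
for q in np.linspace(1.56,0,9)[1:]:
    mst(68.2-45*np.cos(q),-130-45*np.sin(q),60,.08)
x,y=ws(gp()); print(get_finger_gap())
grip(0.04,5); mst(x,y,120,.2)
gst(92.5,0.1,120)
print(mst(92.5,0.1,51,.1,10))
f0=np.array(get_contact_force())
grip(0.0,25); print(get_finger_gap(),np.round(get_contact_force()-f0,1))
print(mst(89,0.1,51,.03,25),ws(gp()))
f0=np.array(get_contact_force())
print(mst(82,0.1,51,.02,18),ws(gp()),np.round(get_contact_force()-f0,1),get_t())
x,y=ws(gp())
grip(0.04,5); mst(x,0.1,120,.2)
gst(20,-60,260)
shot('wrist','w15');print(get_t())
im=cv2.imread("pics/w15.png");cv2.imwrite("pics/c16.png",cv2.resize(im[90:300,150:430],(800,600),interpolation=cv2.INTER_CUBIC))
```

```text
False
0.012433800013260173
0.012523623991745756
False
0.013531940745760992 [-0.2 -1.5  3.1]
False [ 8.91707212e+01 -6.63524787e-02]
False [ 8.24679596e+01 -7.51344981e-02] [ 4.9 -1.3 -2.9] 53.9
55.75
```

View pics/c16.png

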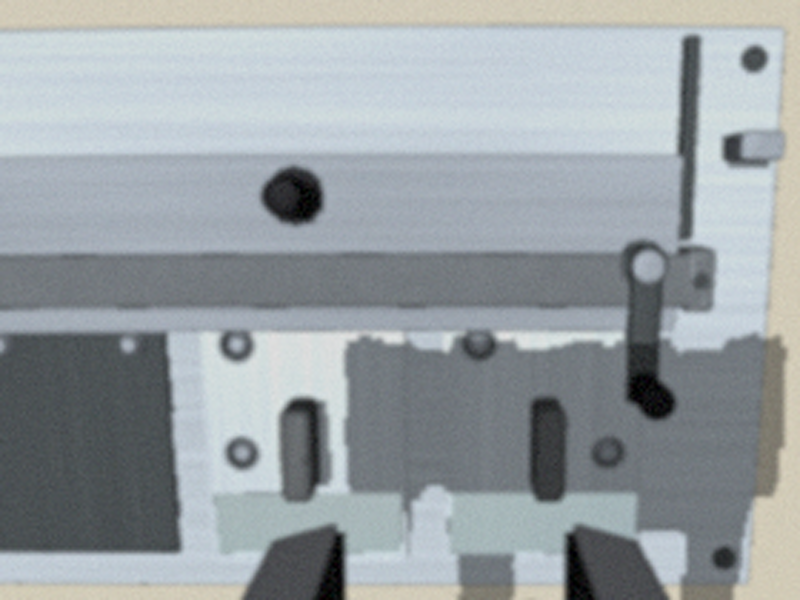

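Run:
```python
from h import *
p,d,c=load('wrist','w15')
k=280/800
g=lambda x,y:(150+(x+.5)*k-.5,90+(y+.5)*k-.5)
for n,u,z in (('post',(289,196),.0585),('hinge',(648,266),.04),('pin',(656,401),.068),('strike',(760,146),.036)):
    print(n,ws(p2w(c,[g(*u)],z)[0]))
```

```text
post [86.84007061 -4.18539568]
hinge [  61.93387262 -130.45251966]
pin [  17.73161271 -129.97840249]
strike [ 104.4505196  -169.80737191]
```

Run:
```python
from h import *
gst(17.3,-130,120)
print(mst(17.3,-130,60,.1,8))
grip(0,8);print(get_finger_gap())
for q in np.linspace(0,1.571,11)[1:]:
    mst(62-45*np.cos(q),-130-45*np.sin(q),60,.07)
print(ws(gp()))
f0=np.array(get_contact_force())
print(mst(64,-175,60,.015,4),ws(gp()),np.round(get_contact_force()-f0,1),get_finger_gap(),get_t())
x,y=ws(gp())
grip(0.04,5); mst(x,y,120,.2)
gst(20,-60,260)
shot('wrist','w16');print(get_t())
im=cv2.imread("pics/w16.png");cv2.imwrite("pics/c17.png",cv2.resize(im[90:300,160:440],(800,600),interpolation=cv2.INTER_CUBIC))
```

```text
False
0.012927215532700393
[  62.05854591 -175.00752167]
False [  63.93806932 -175.05925987] [-2.2 -0.6  0.5] 0.01261699707589898 60.5
62.3917
```

View pics/c17.png

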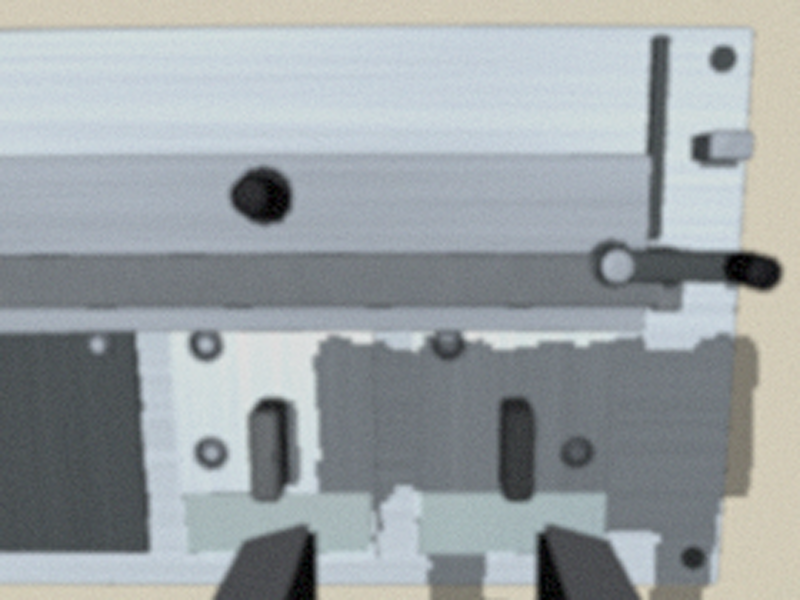

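Run:
```python
from h import *
p,d,c=load('wrist','w16')
k=280/800
g=lambda x,y:(160+(x+.5)*k-.5,90+(y+.5)*k-.5)
for n,u,z in (('post',(258,196),.0585),('hinge',(618,266),.04),('pin',(764,273),.068),('strike',(730,146),.036)):
    print(n,ws(p2w(c,[g(*u)],z)[0]))
goto([0.53,-0.12,0.27],qdown(JS))
shot('wrist','w17');shot('top','t2');print(get_t())
im=cv2.imread("pics/w17.png");cv2.imwrite("pics/c18.png",cv2.resize(im[0:240,200:520],(800,600),interpolation=cv2.INTER_CUBIC))
```

```text
post [86.84054091 -4.23418074]
hinge [  61.89636798 -130.86865467]
pin [  61.73568084 -175.30081318]
strike [ 104.42553699 -170.25842139]
63.2917
```

View pics/c18.png

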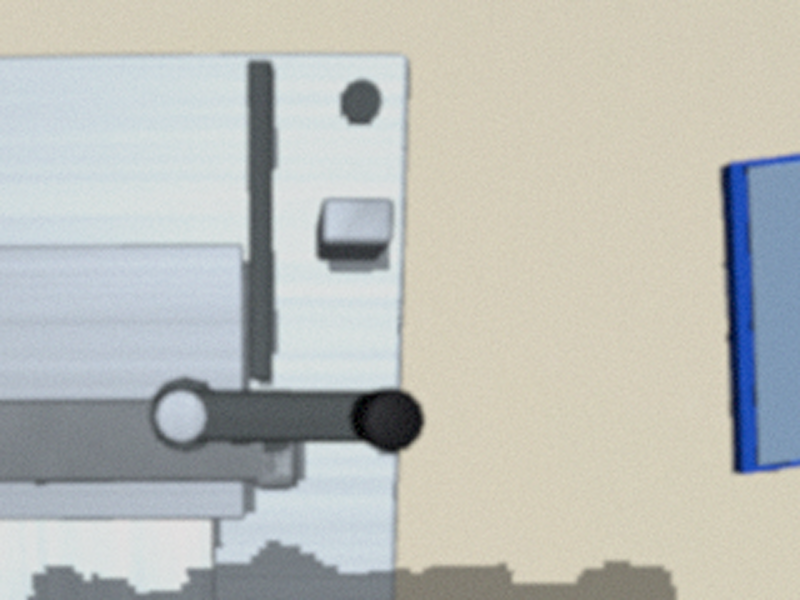

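View pics/t2.png

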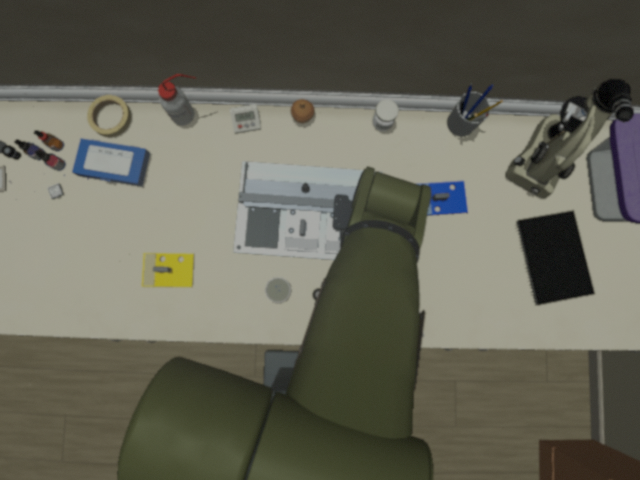

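Run:
```python
from h import *
movej([-1.19,0.3,1.521,0,1.321,-0.067])
shot('top','t3');print(get_t())
a=cv2.imread("pics/t3.png");cv2.imwrite("pics/c19.png",cv2.resize(a[150:350,130:490],(800,444),interpolation=cv2.INTER_CUBIC))
```

```text
65.1417
```

View pics/c19.png

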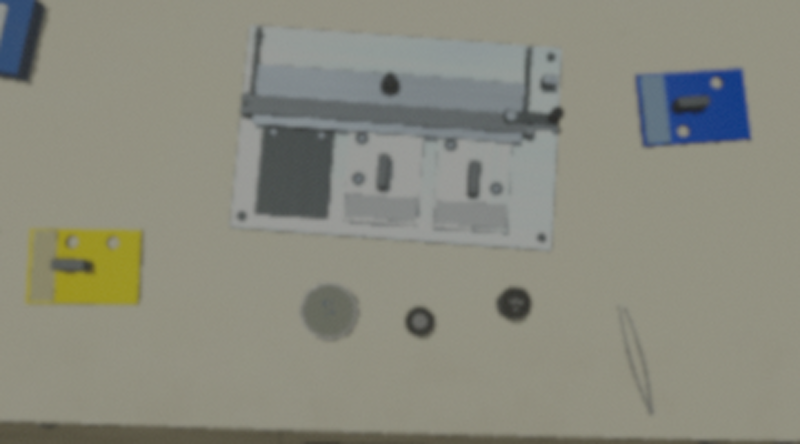

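The carriers are seated, the keeper is forward, the latch is square and the other things are where they were. I'm handing it in.

Run:
```python
from station import *
close_job(); print(get_t())
```

```text
the job is handed in; nothing more can be done
the job is handed in; nothing more can be done
```

The stage is loaded and locked, and I handed the job in at about 65 s. I unlatched and parked the keeper, then seated carrier_c in the middle place and carrier_b in the right place. carrier_a was not on the bench, so the left place with its pins stays empty. Then I brought the keeper forward and turned the latch to lock.

Two things did not go straight through:
- **carrier_b:** it had been knocked about 25 mm, so I found it again before picking it up.
- **First locking:** turning the latch pulled the keeper about 6 mm back. I opened the latch again, pushed the keeper fully forward and locked it a second time with less force.

Last checks:
- **Carriers:** both came down to the seated height to within a fraction of a millimetre, with the pins showing up through their holes.
- **Keeper:** the post measured stage x 86.8 mm against 87 mm for fully forward.
- **Latch:** the lever measured about 1.57 rad, and the grip slid past the pin when I pushed on, so I take it to be at its stop.
- **Everything else:** the bystanders and the blue and yellow lookalikes look unmoved in the last top picture.
- **Disagreement:** the post measured about 4 mm off the middle line sideways in the camera. Gripping it showed it within about 0.1 mm, so I put that down to the camera.

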